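# Check the printed brake lever against its stop

### The arm

A 6-joint arm with a two-finger parallel gripper is mounted at the origin on the work surface. World frame = base frame: x ahead of the robot, y to its left, z up, the work surface at z = 0. Lengths are in mm, angles in degrees, forces in N, time in s.
With the tool pointing down it reaches from about 300 to 850 mm from the base axis. Payload 4.2 kg.
Tool frame: the origin (TCP) lies midway between the tips of the shut fingers; the grasp point (between the pads) lies 19 mm behind it; x points along the fingers, y is the direction in which the jaws open and shut, and the axes are right-handed (so a half turn about x gives the same grasp; the last joint's range is limited). The gripper opens to 91 mm and grips with 3 to 60 N. Pads are 32 mm wide; open, the fingers measure 118 mm over their backs; the gripper's body (76 mm by 178 mm) begins 60 mm behind the grasp point.
Start: joints at [-73.339, 18.312, 89.639, -0, 72.044, -1.146], TCP at [175.85, -547.467, 213.976] pointing down, gripper open.
Joint ranges: [-177.97, 177.97], [-48.28, 115.42], [12.27, 149.76], [-77.06, 257.06], [2.81, 150.46], [-146.56, 146.56]. Speed limits (degrees/s): [147.25, 147.25, 180, 180, 180, 180].

### API

Orientations are given as [roll, pitch, yaw] about the fixed x, y, z axes, in that order (R = Rz(yaw) Ry(pitch) Rx(roll)).
In Python, from workcell import env gives the robot as it stands.
- The arm moves only by the shell command python3 -m handwheel 'ROWS' [FORCE]. ROWS is text: rows parted by semicolons, each of 7 numbers parted by spaces: the turn, a rotation vector about the tool's x, y, z in degrees, then the shift along the tool's x, y, z in m, then the finger opening in m, from 0 to 0.0912. In form: rx ry rz x y z grip; .... A call has 1 to 12 rows; each row is the pose to reach, as a shift and turn from the pose commanded when the call began, along the tool's axes at that moment; what a row does not reach only later rows make up. A row lasts 1/12 s, in which the tool goes at most 41.7 mm and 7.16 degrees, less where a joint would pass 70% of its speed; a pose out of reach is approached as far as the arm can. A call with a gripper value outside its range is refused whole. The fingers move at their own pace and stop on an object; FORCE is the grip in N (left out, the last holds). Time passes only in rows, so rows that repeat a pose let the fingers close. It gives the time, the measured TCP pose, the force and the opening at its end, in the units of the state.
- env.state(): the state, without advancing time (a new reading comes with each control period).
- env.grab_frame(name): name is "scene" or "top"; returns the picture (384x512x3 uint8, red, green, blue); there is no depth.
- env.get_calibration(name): a dict with "mtx" (3x3 intrinsics, pixels), "T" (4x4, takes a point from camera to world coordinates). Camera axes: x right, y up, looking along -z (the intrinsics and any distortion apply to the point x, -y, -z); pixel columns grow to the right and rows downward; lengths in mm; the calibration is good to about 2 mm. A picture is of the moment at which its call begins. get_calibration takes no time and is no camera call.
- env.job_done(): hands the job in, once; it reports no verdict.
The state is a dict: "time_s": time; "qpos": joint angles; "qvel": joint speeds; "effort": joint torques, N m; "ee_pos": TCP position; "ee_rot": TCP orientation; "force": force on the tool from outside, world axes, zero at the start; "torque": the same for the moment, N m; "gripper_width": finger opening in mm.
Only numpy, scipy, OpenCV 4.12 (cv2) and the standard library are available. Lean on these libraries where they do the work, as an engineer would, in place of code of your own. Each camera call takes 0.05 s, during which the arm holds its last target. There are 200 camera calls.

### The job

Check the orange 3D-printed brake lever: with the backs of the fingers, press it in towards the grip until it comes up against its stop and let it spring fully back out, then press it in the same way a second time and finish while still holding it in against its stop, so that the gap it leaves to the grip can be seen. Push it only from its outer side, without pinching it between the fingers or forcing it, and leave the black reference lever and the loose things on the bench as they are.

Things in the scene. Friction and masses are not known exactly. Their poses are not given: they have to be found in the camera images.
- orange_lever_pad (a point): Middle of the outer face of the orange 3D-printed brake lever, where fingers press; 160 mm above the table. Blade here 14 mm high, 9 mm thick, flat 15 mm either side. Axes (turn with the lever): x away from the grip, out of the outer face; y along the blade to the pivot; z up. Nothing stands beside the outer face or under the blade down to the base plate.
- orange_lever_tip (a point): Centre of the 15 mm ball at the lever's free end, same axes: 30 mm from the pad point along -y and 1.5 mm inside the outer face plane, so the ball stands 6 mm proud of that face.
- orange_lever_pivot (a point): Middle of the orange lever's upright pivot pin, same axes, 160 mm above the table, in the black brake cylinder on the bar (top 19 mm above this point). The pad point is at x +34.5 mm, y -77 mm from here.
- orange_lever (a joint): Orange lever, rad: 0 = sprung out; grows as pressed to the grip; 0.32 = its built-in stop, the pad's inner face then 18 mm short of the grip (43 at rest). Pad travel 26 mm in, 7 mm endways, away from the pivot. Push at the pad: 4 N to start, 9 to 13 N just before the stop, then about 10 N per mm. In: above 0.29; out: below 0.03. The print may crack above 45 N.
- stand_orange: Fixed stand of the orange lever. Origin: centre of the underside of its 120 x 220 x 12 mm base plate. x: from grip to lever (away from the robot, turned up to 26 degrees); y: from the grip's free end to the post. Bar axis at x 0, z 160; black grip 32 mm thick, y 0 to -134; post and clamp at y 85, 44 mm square, 189 high; pivot at x 34, y 22, z 160.
- stand_black: Same kind of stand with the same parts and sizes, carrying the black reference lever; fixed. Either stand may be the left or the right one.
- black_lever (a joint): Turn of the black reference lever about its pivot, rad; 0 at rest. It is to be left alone.
- hex_key: Loose dark hex key, 78 x 29 x 8 mm, lying on the base plate of the orange lever's stand. Leave alone.
- spare_blade: Loose grey printed lever blade, 45 x 125 x 15 mm, lying on the base plate of the black lever's stand. Leave alone.
- caliper: Loose steel caliper with black head, 200 x 75 x 13 mm, lying flat; origin under its middle, x along its beam. Leave alone.
- resin_bottle: Loose amber bottle, 72 mm in diameter, 170 mm high; origin under its centre. Leave alone.
- safety_glasses: Loose safety glasses with blue frame, 140 mm wide, 140 mm deep, 45 mm high; origin under the middle of the lenses. Leave alone.
- scraper: Loose scraper with red handle, 210 mm long, 20 mm high, lying flat; origin under its middle. Leave alone.
- bolt_cup: Loose white cup, 64 mm in diameter, 45 mm high; origin under its centre. Leave alone.

How it is judged:
By the outcome, as a careful person would: the job done as asked, in the order asked, and still so for the second after the job is handed in, while the arm keeps its last pose, push and grip.
It also fails if it takes over 45 s, if anything falls off the work surface, if the arm or the gripper's body presses on something with over 40 N, if the wrist force passes 120 N, or if a joint passes its speed limit or range.

## Working session

There is one attempt and no reset: what is moved stays moved. The work goes in short steps, Python scripts to look and compute and a shell command to move; the robot and the scene stay as the last step left them, time stands still between calls to the robot, and variables do not carry over. Pictures are saved under pics/ and viewed, on a budget of 10 in all, crops included, one or two more only if the job needs it, and the job is handed in when it is done.

```bash
ls; mkdir -p pics
python3 - <<'E'
from workcell import env
import cv2
for n in("scene","top"):
    cv2.imwrite(f"pics/{n}0.png",cv2.resize(env.grab_frame(n)[:,:,::-1],(800,600),interpolation=cv2.INTER_CUBIC))
    c=env.get_calibration(n); print(n,{k:(v.round(3).tolist() if hasattr(v,'round') else v) for k,v in c.items()})
print(env.state())
E
```

```text
pics
scene {'mtx': [[361.92, 0.0, 252.932], [0.0, 361.92, 189.507], [0.0, 0.0, 1.0]], 'T': [[-0.454, -0.634, 0.626, 1178.316], [0.891, -0.336, 0.306, 345.496], [0.016, 0.697, 0.717, 784.736], [0.0, 0.0, 0.0, 1.0]]}
top {'mtx': [[401.263, 0.0, 247.637], [0.0, 401.263, 188.892], [0.0, 0.0, 1.0]], 'T': [[-0.02, 0.994, -0.111, 453.288], [-1.0, -0.02, -0.0, 68.518], [-0.003, 0.111, 0.994, 1293.118], [0.0, 0.0, 0.0, 1.0]]}
{'time_s': 0.1, 'qpos': array([-7.33385583e+01,  1.83475958e+01,  8.96983065e+01, -1.32787816e-04,
        7.20453010e+01, -1.14600025e+00]), 'qvel': array([ 0.05583452, -0.08455879, -0.19267983,  0.09170406, -0.01918118,
        0.10921326]), 'effort': array([-2.51064637e-05, -4.13335669e+01, -2.32509273e+01,  7.29383086e-02,
        4.22388967e-02, -6.30134537e-05]), 'ee_pos': array([ 175.71578335, -547.0196438 ,  213.21571673]), 'ee_rot': array([-91.06668382,  89.90879658, 106.74079915]), 'force': array([-0.31488771,  0.35453719, -0.14013666]), 'torque': array([-0.01080345,  0.03211856, -0.01458314]), 'gripper_width': 91.36929100201063}
```

View pics/top0.png

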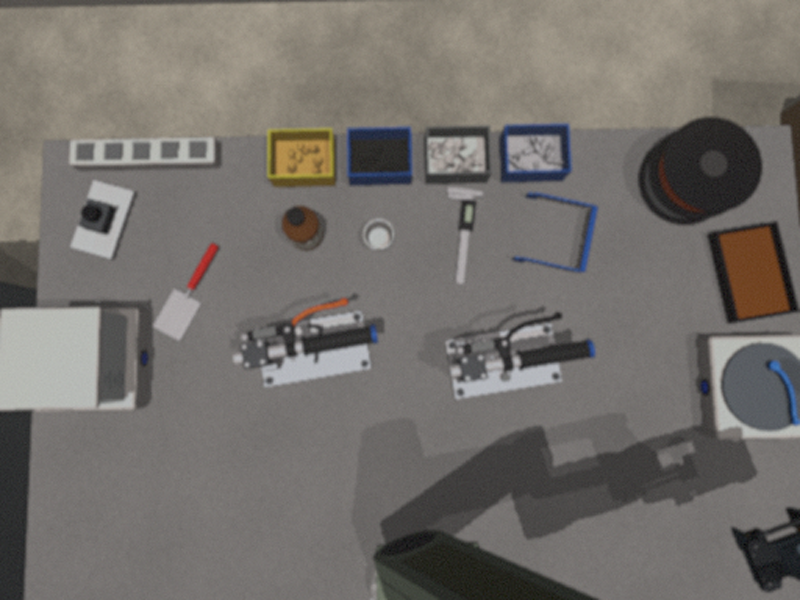

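View pics/scene0.png

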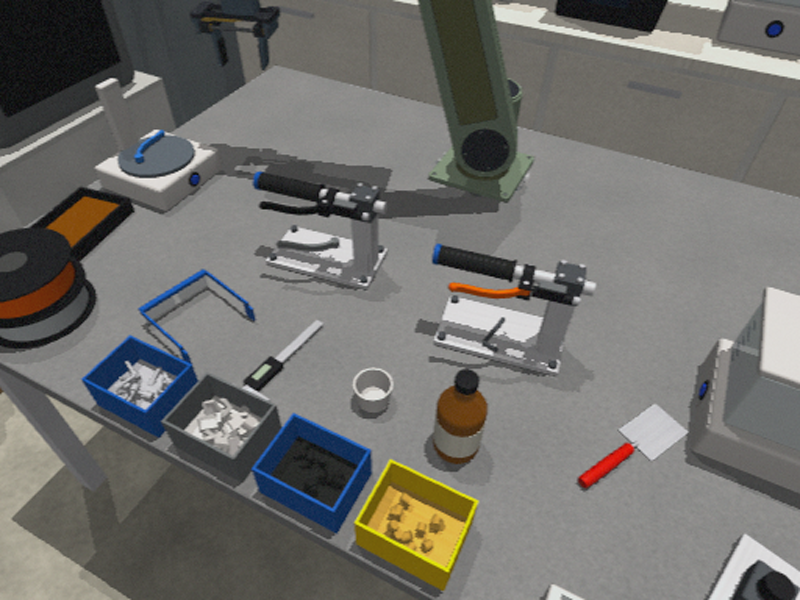

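Top view: the orange stand is the left one (lever at (290–355, 300–320), grip to the blue cap at (376,334)). In the scene view the lever runs from (450,287) to (530,295), with the bottle at (460,420). Next I'll take closer crops for the measurement.

Run:
```python
from workcell import env
import cv2,numpy as np
a=env.grab_frame("top");b=env.grab_frame("scene")
np.save("top.npy",a);np.save("scene.npy",b)
A=cv2.resize(a[180:255,140:250,::-1],None,fx=5,fy=5,interpolation=cv2.INTER_CUBIC)   # 550x375
B=cv2.resize(b[145:245,260:390,::-1],None,fx=5,fy=5,interpolation=cv2.INTER_CUBIC)  # 650x500
cv2.imwrite("pics/c1.png",A);cv2.imwrite("pics/c2.png",B)
for n,im in(("top",a),("scene",b)):
    h=cv2.cvtColor(im,cv2.COLOR_RGB2HSV); m=cv2.inRange(h,(3,150,110),(16,255,255))
    N,l,s,c=cv2.connectedComponentsWithStats(m)
    for i in range(1,N):
        if s[i,4]>25: print(n,s[i],c[i])
```

```text
top [ 462  147   42   56 1516] [482.1701847  174.51451187]
top [187 192  35  16  93] [203.62365591 197.83870968]
scene [ 30 126  46  32 638] [ 51.80877743 139.44984326]
scene [287 181  51  10 258] [311.12790698 186.00387597]
scene [  0 185  30  18 306] [ 13.96732026 195.34313725]
scene [303 254   8  11  30] [307.16666667 258.7       ]
```

View pics/c1.png

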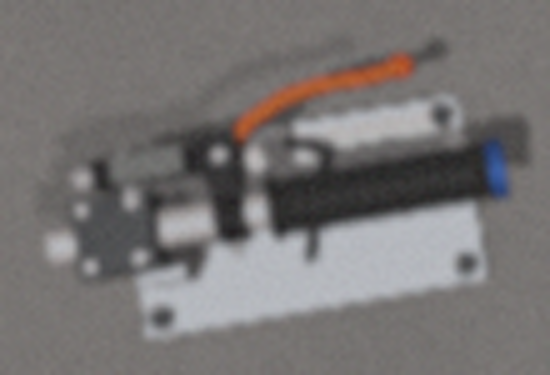

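View pics/c2.png

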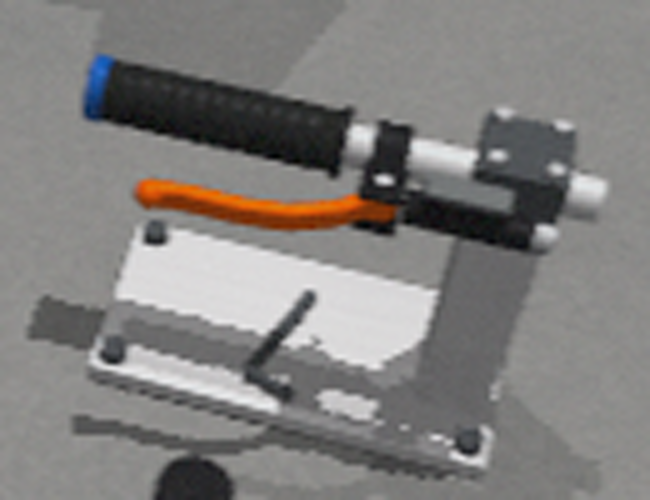

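```bash
cat > h.py <<'E'
import numpy as np, cv2
from workcell import env
from scipy.optimize import least_squares
from scipy.spatial.transform import Rotation as R
def proj(n,P):
    c=env.get_calibration(n);T=np.array(c["T"]);p=(np.atleast_2d(P)-T[:3,3])@T[:3,:3]
    p=p*[1,-1,-1]; q=p@np.array(c["mtx"]).T; return q[:,:2]/q[:,2:]
def stand(q,P):
    P=np.atleast_2d(P).astype(float);a=np.radians(q[2]);M=np.array([[np.cos(a),-np.sin(a),0],[np.sin(a),np.cos(a),0],[0,0,1]])
    return P@M.T+[q[0],q[1],0]
E
python3 - <<'E'
from h import *
print([k for k in env.get_calibration("top")])
D=[("top",(403,65),(67,-85,160)),("top",(463,95),(60,-110,12)),("top",(487,278),(-60,-110,12)),("top",(143,338),(-60,110,12)),("top",(218,154),(34,22,179)),
("scene",(147,192),(67,-85,160)),("scene",(90,362),(60,-110,12)),("scene",(140,222),(-60,-110,12)),("scene",(490,455),(60,110,12)),("scene",(383,180),(34,22,179))]
px=np.array([((d[1][0]+.5)/5-.5+(140 if d[0]=="top" else 260),(d[1][1]+.5)/5-.5+(180 if d[0]=="top" else 145)) for d in D])
f=lambda q,n=None:np.array([proj(d[0],stand(q,d[2]))[0]-p for d,p in zip(D,px) if n in(None,d[0])]).ravel()
for n in(None,"top","scene"):
    s=least_squares(f,[450,150,10],args=(n,),loss="soft_l1");print(n,s.x.round(2));print(f(s.x,n).reshape(-1,2).round(1).tolist())
    if n is None:
        q=s.x
        for k,v in dict(tip=(67,-85,160),pad=(68.5,-55,160),pivot=(34,22,160)).items(): print(k,stand(q,v).round(1))
E
```

```text
['mtx', 'T']
None [492.06 222.29   8.55]
[[-0.4, 0.2], [-1.1, -0.3], [0.3, 0.2], [0.6, 0.1], [0.0, -0.2], [0.6, 0.1], [-0.8, 0.2], [0.1, -1.0], [-0.9, 2.6], [0.4, -1.8]]
tip [[570.9 148.2 160. ]]
pad [[568.  178.1 160. ]]
pivot [[522.4 249.1 160. ]]
top [492.21 222.16   8.11]
[[-0.2, 0.3], [-0.8, -0.1], [0.3, 0.5], [0.4, -0.2], [0.1, -0.4]]
scene [490.66 221.63   9.64]
[[0.9, 0.2], [-0.6, 0.4], [-0.5, -1.0], [-0.5, 1.7], [0.6, -2.3]]
```

```bash
cat >> h.py <<'E'
Q=(492.1,222.2,8.3)   # stand pose
def rel(P,yaw):
    """rows' numbers: tool pointing down with tool y at world heading yaw, TCP at P"""
    s=env.state();R0=R.from_euler("xyz",s["ee_rot"],degrees=True)
    c,d=np.cos(np.radians(yaw)),np.sin(np.radians(yaw))
    Y=np.array([c,d,0]);X=np.array([0,0,-1.]);R1=R.from_matrix(np.c_[X,Y,np.cross(X,Y)])
    return (R0.inv()*R1).as_rotvec(degrees=True).round(2).tolist(),(R0.inv().apply(np.array(P)-s["ee_pos"])/1000).round(4).tolist()
def show():
    s=env.state();M=R.from_euler("xyz",s["ee_rot"],degrees=True).as_matrix()
    print("t",round(s["time_s"],2),"pos",s["ee_pos"].round(1),"toolx",M[:,0].round(3),"y-heading",np.degrees(np.arctan2(M[1,1],M[0,1])).round(2),"F",s["force"].round(1),"w",s["gripper_width"].round(1),"q",s["qpos"].round(0))
E
python3 - <<'E'
from h import *
show()
P=stand(Q,(68.5+13.5+45,-56,290))[0];print(P)
print(rel(P,8.3));print(rel(P,188.3))
print(rel([400,-300,290],-60),rel([400,-300,290],120))
E
```

```text
Traceback (most recent call last):
  File "h.py", line 20, in show
    print("t",round(s["time_s"],2),"pos",s["ee_pos"].round(1),"toolx",M[:,0].round(3),"y-heading",np.degrees(np.arctan2(M[1,1],M[0,1])).round(2),"F",s["force"].round(1),"w",s["gripper_width"].round(1),"q",s["qpos"].round(0))
                                                                                                                                                                             ^^^^^^^^^^^^^^^^^^^^^^^^
AttributeError: 'float' object has no attribute 'round'
```

```bash
sed -i 's/s\["gripper_width"\].round(1)/round(s["gripper_width"],1)/' h.py
python3 - <<'E'
from h import *
show()
P=stand(Q,(68.5+13.5+45,-56,290))[0];print(P)
print(rel(P,8.3));print(rel(P,188.3))
E
```

```text
t 0.2 pos [ 175.7 -547.2  213.5] toolx [-0.     0.001 -1.   ] y-heading -72.2 F [0.6 0.1 0.3] w 91.6 q [-73.  18.  90.  -0.  72.  -1.]
[625.85372247 185.11979334 290.        ]
([-80.5, -0.04, 0.05], [-0.076, -0.5597, -0.6525])
([99.5, 0.05, 0.04], [-0.076, -0.5597, -0.6525])
```

```bash
python3 -m handwheel '0 0 0 -0.04 0 0 0; 0 0 0 -0.076 0 0 0; -80.5 0 0 -0.076 -0.56 -0.652 0; -80.5 0 0 -0.076 -0.56 -0.652 0; -80.5 0 0 -0.076 -0.56 -0.652 0; -80.5 0 0 -0.076 -0.56 -0.652 0; -80.5 0 0 -0.076 -0.56 -0.652 0; -80.5 0 0 -0.076 -0.56 -0.652 0; -80.5 0 0 -0.076 -0.56 -0.652 0; -80.5 0 0 -0.076 -0.56 -0.652 0; -80.5 0 0 -0.076 -0.56 -0.652 0; -80.5 0 0 -0.076 -0.56 -0.652 0' 10
python3 - <<'E'
from h import *
show()
P=stand(Q,(68.5+13.5+45,-56,290))[0]
print(rel(P,8.3))
E
```

```text
time_s: 1.2
ee_pos: [394.2, -190.4, 290.1]
ee_rot: [51.9, 90.0, -38.3]
force: [0.5, -0.7, 0.1]
gripper_width: 14.2
t 1.2 pos [ 394.2 -190.4  290.1] toolx [ 0. -0. -1.] y-heading -0.23 F [ 0.5 -0.7  0.1] w 14.2 q [-27.   3.  98.  -0.  79. -27.]
([-8.53, 0.02, -0.02], [0.0, 0.2301, -0.3764])
```

```bash
python3 -m handwheel '-8.5 0 0 0 0.23 -0.376 0; -8.5 0 0 0 0.23 -0.376 0; -8.5 0 0 0 0.23 -0.376 0; -8.5 0 0 0 0.23 -0.376 0; -8.5 0 0 0 0.23 -0.376 0; -8.5 0 0 0 0.23 -0.376 0; -8.5 0 0 0 0.23 -0.376 0; -8.5 0 0 0 0.23 -0.376 0; -8.5 0 0 0 0.23 -0.376 0; -8.5 0 0 0 0.23 -0.376 0; -8.5 0 0 0 0.23 -0.376 0; -8.5 0 0 0 0.23 -0.376 0'
python3 - <<'E'
from h import *
show()
P=stand(Q,(68.5+13.5+45,-56,145))[0]
print(rel(P,8.3))
E
```

```text
time_s: 2.2
ee_pos: [629.3, 186.0, 287.8]
ee_rot: [-158.1, 89.9, 120.1]
force: [-0.3, 0.1, -0.2]
gripper_width: 0.6
t 2.2 pos [629.3 186.  287.8] toolx [-0.001  0.001 -1.   ] y-heading 8.17 F [-0.3  0.1 -0.2] w 0.6 q [15. 24. 70.  0. 86.  7.]
([-0.13, -0.09, 0.04], [0.1428, -0.0034, 0.0006])
```

```bash
python3 -m handwheel '0 0 0 0.04 -0.003 0 0; 0 0 0 0.08 -0.003 0 0; 0 0 0 0.115 -0.003 0 0; 0 0 0 0.135 -0.003 0 0; 0 0 0 0.147 -0.003 0 0; 0 0 0 0.147 -0.003 0 0; 0 0 0 0.147 -0.003 0 0'
python3 - <<'E'
from h import *
show()
for g in(8,): print(rel(stand(Q,(68.5+13.5+g,-56,141))[0],8.3))
a=env.grab_frame("top");b=env.grab_frame("scene")
A=cv2.resize(a[170:255,140:260,::-1],(600,425),interpolation=cv2.INTER_CUBIC);B=cv2.resize(b[130:230,250:370,::-1],None,fx=5,fy=5,interpolation=cv2.INTER_CUBIC)
cv2.imwrite("pics/d.png",cv2.resize(np.vstack([A,B]),None,fx=.64,fy=.64))
show()
E
```

```text
time_s: 2.78
ee_pos: [624.1, 180.3, 142.6]
ee_rot: [-73.5, 89.9, -155.6]
force: [1.1, 0.1, 0.2]
gripper_width: 0.9
t 2.78 pos [624.1 180.3 142.6] toolx [-0.001 -0.001 -1.   ] y-heading 7.9 F [1.1 0.1 0.2] w 0.9 q [15. 28. 85. -0. 67.  7.]
([-0.4, 0.02, 0.08], [0.0017, -0.0346, -0.0043])
t 2.88 pos [625.3 180.8 144.5] toolx [ 0.002  0.    -1.   ] y-heading 7.91 F [-0.4  0.7 -0.1] w 0.4 q [15. 28. 85. -0. 67.  7.]
```

View pics/d.png

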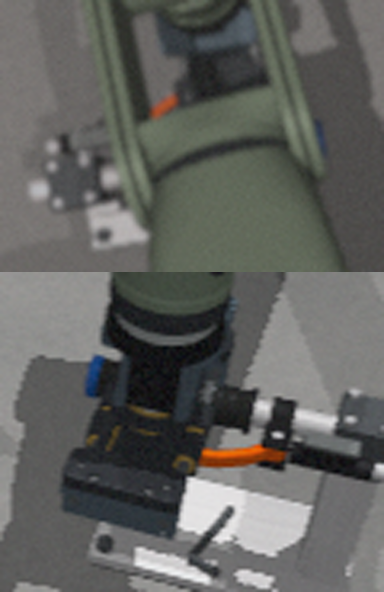

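The picture shows the gripper hanging outside the orange lever (scene inset around (200,457)), fingers clear of the blade and of the hex key. I'll move in to an 8 mm gap, then feel for contact.

```bash
python3 -m handwheel '-0.4 0 0 0.002 -0.015 -0.004 0; -0.4 0 0 0.002 -0.028 -0.004 0; -0.4 0 0 0.002 -0.034 -0.004 0; -0.4 0 0 0.002 -0.034 -0.004 0; -0.4 0 0 0.002 -0.034 -0.004 0'
python3 - <<'E'
from h import *
show(); print(rel(stand(Q,(68.5+13.5,-56,141))[0],8.3))
E
for i in 1 2; do :; done; python3 -m handwheel '0 0 0 0 -0.002 0 0; 0 0 0 0 -0.004 0 0; 0 0 0 0 -0.004 0 0'
```

```text
time_s: 3.3
ee_pos: [591.2, 180.3, 142.3]
ee_rot: [93.3, 89.8, 11.7]
force: [0.3, 0.1, 0.5]
gripper_width: 0.4
t 3.3 pos [591.2 180.3 142.3] toolx [ 0.003  0.001 -1.   ] y-heading 8.33 F [0.3 0.1 0.5] w 0.4 q [16. 25. 90. -0. 65.  8.]
([0.03, -0.01, -0.17], [0.0012, -0.01, 0.0003])
time_s: 3.55
ee_pos: [586.4, 179.6, 141.0]
ee_rot: [-46.4, 90.0, -128.1]
force: [-0.4, 0.4, 0.2]
gripper_width: 0.7
```

```bash
python3 -m handwheel '0 0 0 0 -0.002 0 0; 0 0 0 0 -0.003 0 0; 0 0 0 0 -0.003 0 0'; python3 -m handwheel '0 0 0 0 -0.002 0 0; 0 0 0 0 -0.003 0 0; 0 0 0 0 -0.003 0 0'; python3 -c "
from h import *
show()"
```

```text
time_s: 3.8
ee_pos: [583.2, 179.2, 140.8]
ee_rot: [-69.6, 90.0, -151.2]
force: [-0.1, 0.0, 0.3]
gripper_width: 0.4
time_s: 4.05
ee_pos: [580.6, 178.8, 141.0]
ee_rot: [82.9, 89.9, 1.3]
force: [0.8, -0.4, -0.7]
gripper_width: 0.7
t 4.05 pos [580.6 178.8 141. ] toolx [ 0.001  0.    -1.   ] y-heading 8.33 F [ 0.8 -0.4 -0.7] w 0.7 q [16. 24. 92. -0. 64.  8.]
```

```bash
python3 -m handwheel '0 0 0 0 -0.002 0 0; 0 0 0 0 -0.002 0 0; 0 0 0 0 -0.002 0 0'; python3 -m handwheel '0 0 0 0 -0.002 0 0; 0 0 0 0 -0.002 0 0; 0 0 0 0 -0.002 0 0'; python3 -c "
from h import *
show()"
```

```text
time_s: 4.3
ee_pos: [579.2, 178.4, 141.1]
ee_rot: [79.8, 89.9, -1.9]
force: [2.7, -0.8, -0.7]
gripper_width: 0.2
time_s: 4.55
ee_pos: [577.9, 177.8, 141.2]
ee_rot: [73.8, 89.8, -7.8]
force: [7.1, -1.6, -1.4]
gripper_width: 0.6
t 4.55 pos [577.9 177.8 141.2] toolx [ 0.003 -0.    -1.   ] y-heading 8.32 F [ 7.1 -1.6 -1.4] w 0.6 q [16. 24. 92. -0. 64.  8.]
```

```bash
python3 -m handwheel '1.5 0 0 0 -0.002 0.0012 0; 3 0 0 0 -0.004 0.0024 0; 4.6 0 0 0 -0.0064 0.0036 0; 4.6 0 0 0 -0.0064 0.0036 0'; python3 -c "
from h import *
show()"
```

```text
time_s: 4.88
ee_pos: [572.0, 173.6, 141.2]
ee_rot: [92.6, 89.8, 6.3]
force: [6.5, 0.1, -2.3]
gripper_width: 0.5
t 4.88 pos [572.  173.6 141.2] toolx [ 0.004  0.    -1.   ] y-heading 3.65 F [ 6.5  0.1 -2.3] w 0.5 q [16. 23. 93. -0. 64. 12.]
```

```bash
python3 -m handwheel '2.3 0 0 0 -0.0031 0.0018 0; 4.6 0 0 0 -0.0064 0.0036 0; 6.9 0 0 0 -0.0097 0.0052 0; 9.2 0 0 0 -0.013 0.0066 0; 9.2 0 0 0 -0.013 0.0066 0'; python3 -c "
from h import *
show()"
```

```text
time_s: 5.3
ee_pos: [559.8, 166.9, 141.4]
ee_rot: [115.5, 89.7, 19.9]
force: [7.0, 1.7, -3.7]
gripper_width: 0.5
t 5.3 pos [559.8 166.9 141.4] toolx [ 0.005  0.002 -1.   ] y-heading -5.58 F [ 7.   1.7 -3.7] w 0.5 q [15. 22. 95.  0. 63. 21.]
```

```bash
python3 -m handwheel '1.7 0 0 0 -0.0024 0.0013 0; 3.4 0 0 0 -0.0048 0.0027 0; 3.4 0 0 0 -0.0048 0.0027 0'; python3 -m handwheel '0.6 0 0 0 -0.001 0.0004 0; 1.1 0 0 0 -0.0016 0.0009 0; 1.1 0 0 0 -0.0016 0.0009 0'; python3 -c "
from h import *
show()"
```

```text
time_s: 5.55
ee_pos: [555.3, 164.9, 141.5]
ee_rot: [119.4, 89.6, 20.5]
force: [7.9, 1.6, -3.5]
gripper_width: 0.8
time_s: 5.8
ee_pos: [554.6, 164.5, 141.6]
ee_rot: [117.8, 89.5, 17.8]
force: [8.7, 1.9, -3.9]
gripper_width: 0.0
t 5.8 pos [554.6 164.5 141.6] toolx [ 0.008  0.003 -1.   ] y-heading -9.99 F [ 8.7  1.9 -3.9] w 0.0 q [15. 21. 96.  0. 62. 25.]
```

```bash
python3 -m handwheel '0 0 0 0 -0.001 0.0004 0; 0 0 0 0 -0.001 0.0004 0; 0 0 0 0 -0.001 0.0004 0';  python3 -m handwheel '0 0 0 0 -0.001 0.0004 0; 0 0 0 0 -0.001 0.0004 0; 0 0 0 0 -0.001 0.0004 0'; python3 -c "
from h import *
show()"
```

```text
time_s: 6.05
ee_pos: [554.6, 164.5, 141.7]
ee_rot: [116.5, 89.4, 16.5]
force: [11.2, 2.6, -5.1]
gripper_width: 0.7
time_s: 6.3
ee_pos: [554.5, 164.5, 141.8]
ee_rot: [115.8, 89.3, 15.9]
force: [13.3, 2.5, -5.8]
gripper_width: 0.4
t 6.3 pos [554.5 164.5 141.8] toolx [ 0.012  0.003 -1.   ] y-heading -9.97 F [13.3  2.5 -5.8] w 0.4 q [15. 21. 96.  0. 62. 25.]
```

```bash
python3 -m handwheel '0 0 0 0 -0.001 0.0004 0; 0 0 0 0 -0.002 0.0008 0; 0 0 0 0 -0.002 0.0008 0; 0 0 0 0 -0.002 0.0008 0'
python3 - <<'E'
from h import *
show()
b=env.grab_frame("scene");a=env.grab_frame("top")
A=cv2.resize(a[170:255,140:260,::-1],(600,425),interpolation=cv2.INTER_CUBIC);B=cv2.resize(b[130:230,250:370,::-1],None,fx=6,fy=6,interpolation=cv2.INTER_CUBIC)
cv2.imwrite("pics/e.png",B)
# predicted lever points at th=0.32
th=.32;c,s=np.cos(th),np.sin(th);M=np.array([[c,s],[-s,c]])
for k,r in dict(tip=(33,-107),pad=(34.5,-77),inner=(25.5,-50)).items():
    for t in(0,1):
        v=(M if t else np.eye(2))@r; print(k,t,((proj("scene",stand(Q,(34+v[0],22+v[1],160)))[0]-[250,130]+.5)*6).round(0))
show()
E
```

```text
time_s: 6.63
ee_pos: [554.3, 164.4, 142.0]
ee_rot: [114.8, 89.0, 14.8]
force: [17.0, 3.7, -8.8]
gripper_width: 0.4
t 6.63 pos [554.3 164.4 142. ] toolx [ 0.016  0.004 -1.   ] y-heading -9.97 F [17.   3.7 -8.8] w 0.4 q [15. 21. 96. -0. 62. 25.]
tip 0 [240. 321.]
tip 1 [250. 262.]
pad 0 [311. 341.]
pad 1 [309. 295.]
inner 0 [381. 342.]
inner 1 [376. 311.]
t 6.73 pos [554.3 164.4 142. ] toolx [ 0.016  0.004 -1.   ] y-heading -9.97 F [17.3  3.6 -8.6] w 0.6 q [15. 21. 96. -0. 62. 25.]
```

View pics/e.png

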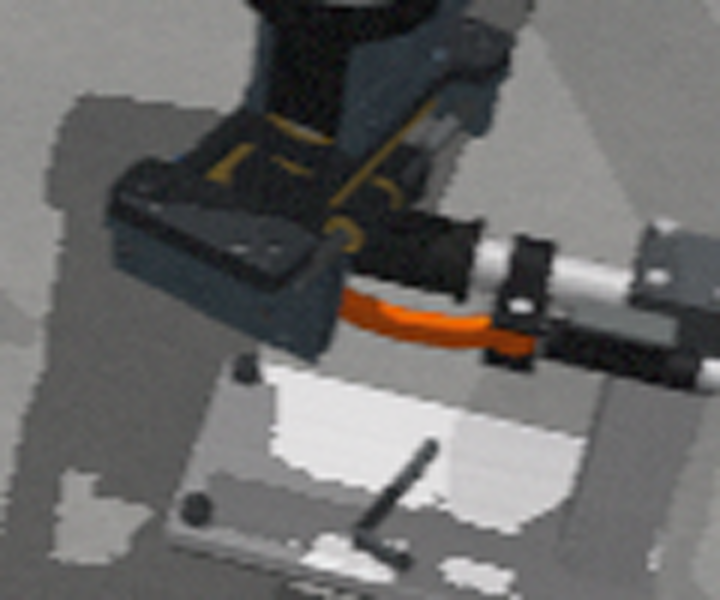

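The lever is against its stop: the last 5 mm of commanded advance moved it 0.3 mm while the force rose to about 17 N. In the picture the blade lies where the 0.32 rad prediction puts it, near (376,311). Now I'll release back along the same arc.

```bash
python3 -m handwheel '0 0 0 0 0.0025 -0.001 0; 0 0 0 0 0.005 -0.001 0; -2.3 0 0 0 0.008 -0.0025 0; -4.6 0 0 0 0.0111 -0.0045 0; -6.9 0 0 0 0.014 -0.007 0; -9.2 0 0 0 0.0167 -0.0094 0; -13.8 0 0 0 0.0221 -0.0148 0; -18.3 0 0 0 0.0268 -0.0206 0; -18.3 0 0 0 0.0315 -0.0222 0; -18.3 0 0 0 0.0363 -0.0238 0; -18.3 0 0 0 0.0363 -0.0238 0; -18.3 0 0 0 0.0363 -0.0238 0'; python3 -m handwheel '0 0 0 0 0 0 0; 0 0 0 0 0 0 0; 0 0 0 0 0 0 0; 0 0 0 0 0 0 0';python3 - <<'E'
from h import *
show()
print(rel([578.8,178.2,141],8.3))
b=env.grab_frame("scene")
cv2.imwrite("pics/f.png",cv2.resize(b[130:230,250:370,::-1],None,fx=6,fy=6,interpolation=cv2.INTER_CUBIC))
E
```

```text
time_s: 7.73
ee_pos: [586.3, 179.4, 140.5]
ee_rot: [-88.1, 89.9, -169.9]
force: [-0.3, -0.2, -0.4]
gripper_width: 0.5
time_s: 8.07
ee_pos: [586.8, 179.6, 141.0]
ee_rot: [-65.3, 90.0, -147.0]
force: [0.5, -0.2, -0.2]
gripper_width: 0.9
t 8.07 pos [586.8 179.6 141. ] toolx [-0. -0. -1.] y-heading 8.31 F [ 0.5 -0.2 -0.2] w 0.9 q [16. 25. 91. -0. 65.  8.]
([0.01, 0.0, 0.01], [-0.0, -0.0081, 0.0002])
```

View pics/f.png

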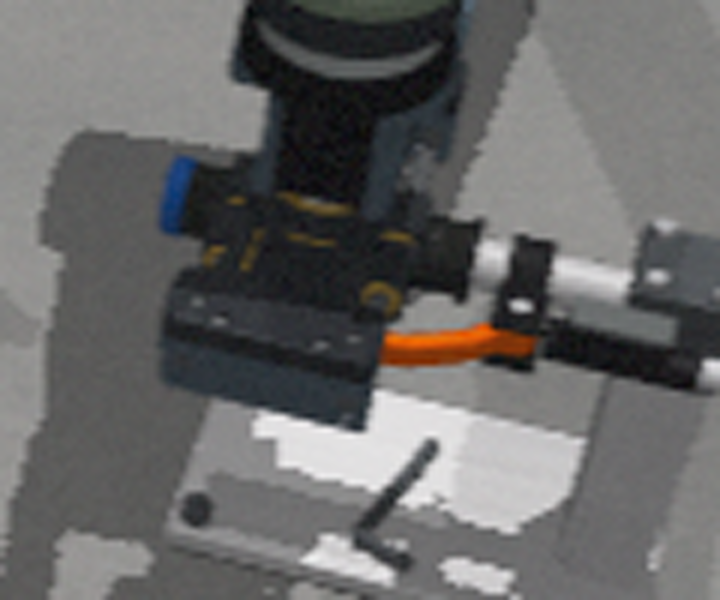

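Released: the blade is back at the rest prediction (about (381,342)), force is zero and the fingers are clear. Now the second press along the same path.

```bash
python3 -m handwheel '0 0 0 0 -0.004 0 0; 0 0 0 0 -0.0075 0 0; 0 0 0 0 -0.0096 0 0; 2.3 0 0 0 -0.0127 0.0018 0; 4.6 0 0 0 -0.016 0.0036 0; 6.9 0 0 0 -0.0193 0.0052 0; 9.2 0 0 0 -0.0226 0.0066 0; 11.5 0 0 0 -0.026 0.008 0; 13.8 0 0 0 -0.0295 0.0092 0; 13.8 0 0 0 -0.0295 0.0092 0'
python3 -m handwheel '1.7 0 0 0 -0.0024 0.0013 0; 3.4 0 0 0 -0.0048 0.0027 0; 4.5 0 0 0 -0.0064 0.0036 0; 4.5 0 0 0 -0.0064 0.0036 0'
python3 -c "
from h import *
show()"
```

```text
time_s: 8.95
ee_pos: [560.8, 167.1, 141.4]
ee_rot: [117.2, 89.7, 21.6]
force: [6.0, 2.3, -2.9]
gripper_width: 0.3
time_s: 9.28
ee_pos: [555.0, 164.4, 141.5]
ee_rot: [120.7, 89.6, 20.7]
force: [7.2, 2.7, -3.3]
gripper_width: 0.5
t 9.28 pos [555.  164.4 141.5] toolx [ 0.007  0.003 -1.   ] y-heading -10.02 F [ 7.2  2.7 -3.3] w 0.5 q [15. 22. 96.  0. 62. 25.]
```

```bash
python3 -m handwheel '0 0 0 0 -0.001 0.0002 0; 0 0 0 0 -0.002 0.0004 0; 0 0 0 0 -0.003 0.0006 0; 0 0 0 0 -0.003 0.0006 0'; python3 -m handwheel '0 0 0 0 -0.001 0.0002 0; 0 0 0 0 -0.002 0.0004 0; 0 0 0 0 -0.002 0.0004 0; 0 0 0 0 -0.002 0.0004 0; 0 0 0 0 -0.002 0.0004 0; 0 0 0 0 -0.002 0.0004 0'
python3 - <<'E'
from h import *
show()
b=env.grab_frame("scene")
cv2.imwrite("pics/g.png",cv2.resize(b[:,:,::-1],(800,600),interpolation=cv2.INTER_CUBIC))
show()
E
```

```text
time_s: 9.62
ee_pos: [554.5, 164.4, 141.8]
ee_rot: [112.4, 89.3, 12.4]
force: [13.7, 2.0, -6.3]
gripper_width: 0.7
time_s: 10.12
ee_pos: [554.4, 164.4, 141.9]
ee_rot: [110.3, 89.1, 10.4]
force: [16.4, 2.1, -8.5]
gripper_width: 0.4
t 10.12 pos [554.4 164.4 141.9] toolx [ 0.016  0.003 -1.   ] y-heading -9.95 F [16.4  2.1 -8.5] w 0.4 q [15. 21. 96. -0. 62. 25.]
t 10.17 pos [554.4 164.4 141.9] toolx [ 0.016  0.003 -1.   ] y-heading -9.95 F [15.4  1.2 -8.1] w 0.6 q [15. 21. 96. -0. 62. 25.]
```

View pics/g.png

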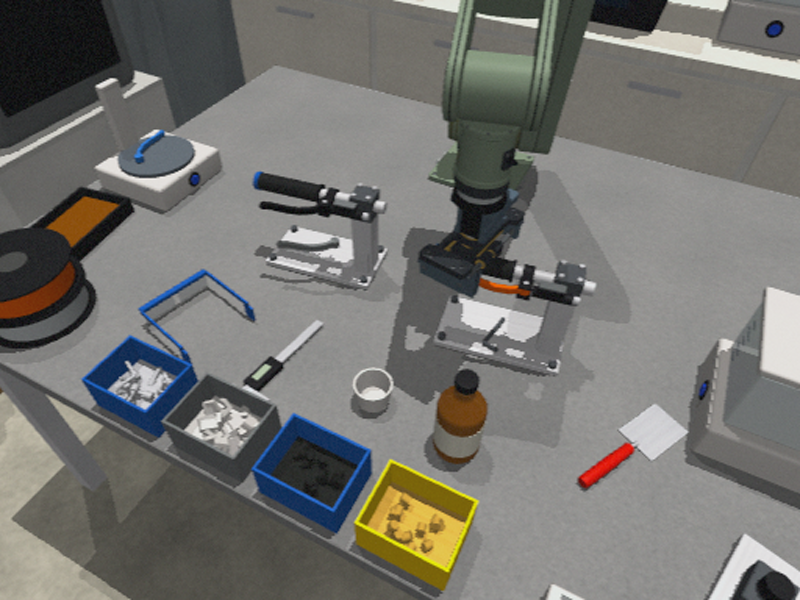

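The lever is held in against its stop, with the blade at (480–530, 280–292). The force is steady at about 16 N. The black lever, bottle, cup, caliper, glasses, scraper, hex key and spare blade are where they were in the first picture, so I'm handing in.

```bash
python3 -c "
from h import *
env.job_done();show()"
```

```text
the job is handed in; nothing more can be done
the job is handed in; nothing more can be done
```

The orange lever was pressed to its stop twice and let spring fully out in between. The job was handed in at about 10 s with the lever still held in. I kept the fingers shut on the outer side of the blade and pushed with the back of one finger, turning with the lever.

- **First press:** the lever stopped. The last 5 mm of commanded advance moved it only about 0.3 mm, and the push rose to about 17 N.
- **Release:** the force fell to 0 with the fingers about 8 mm clear, and the camera showed the blade back at its rest position.
- **Second press:** it stopped at the same place, within 0.1 mm of the first. The push held steady at 15–17 N sideways and about 8 N downward, well under the 45 N limit.
- **Surroundings:** by eye in the last camera picture, the black lever and all the loose items were where they started.

**What disagreed or could not be checked:**
- The finger met the blade 2–3 mm further in than the cameras had suggested, so I relied on the force reading instead.
- The lever angle was not read directly. I inferred it from the arm's travel and from the stop.
- In the last picture the gripper hides most of the gap from the scene camera. In an earlier picture the arm also covered most of the stand from above. I did not measure the gap itself.
- No state could be read after hand-in, so the final second of holding was not checked.

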